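Isolate the belt rig and hold its tensioner back

TASK

Get the belt-drive rig ready for a colleague to slip a new belt on: first throw the isolator's lever fully over to off (the side with the padlock eye). Then push the rig's sprung tensioner arm back by its upright tab, towards the two fixed pulleys, well past the click of its ratchet pawl, and hold it there: the pawl does not lock, so finish with the fingers still holding the arm back against its spring. Leave the loose things lying around (bearing, tape roll, gear) where they are.

Things in the scene. Friction and masses are not known exactly. Their poses are not given: they have to be found in the camera images.
- isolator: isolator: plain grey box 100 x 70 x 50 mm (x, y, z) fixed to the bench, two black glands on its front (-x) face, one upright lever on its top; origin at the centre of its underside. It stands left or right of the rig, the coil tester (a smaller box with a knob and a tiny switch, not to be used) on the other side. The lever swings in the box's own x-z plane, the OFF side is +x
- lever_pivot (a point): centre of the lever's hinge, 58 mm above the bench, over the centre of the isolator; hinge axis is the isolator's y
- padlock_eye (a point): steel padlock eye (half ring 13 mm radius, 26 mm wide, top 15 mm above the box's top) on the OFF end of the isolator's top, 41 mm from the middle along its +x
- lever_grip (a point): middle of the lever's black grip (16 mm thick in the direction of swing, 30 mm wide, 34 mm long), 58 mm from the hinge; the grip's end is 75 mm from the hinge
- isolator_lever (a joint): lever angle, rad: 0 = ON stop (leans 0.55 from upright to the isolator's -x), 0.55 upright, 1.1 = OFF stop (leans 0.55 to +x, the padlock eye side). Over-centre detent: between about 0.25 and 0.85 it springs away from upright to the nearer side; a few newtons at the grip move it
- rig: belt rig: grey plate 150 x 190 x 10 mm (x, y, z) fixed to the bench, two fixed aluminium pulleys along its far (+x) half (40 and 32 mm across, tops 63 mm above the bench), sprung tensioner arm with a black idler pulley in front of them, pawl guide behind the arm's pivot (top 44 mm above the bench); origin at the centre of the plate's underside
- pivot (a point): on the tensioner arm's upright pivot axis, 60 mm above the bench, at (-20, 65) mm in the rig's x, y
- tab (a point): middle of the arm's upright push tab, 60 mm above the bench and 105 mm from the pivot axis; the tab is a flat steel plate 8 mm thick in the direction of swing, 26 mm wide along the arm, standing from 32 to 80 mm above the bench (the arm's bar, 20 mm wide, lies 32 to 42 mm above the bench and ends 13 mm beyond the tab's middle). Nothing stands in front (-x side) of the tab
- tensioner_arm (a joint): arm angle about the vertical pivot, rad, counter-clockwise from above: 0 = sprung out (the arm points along the rig's -y, turned 0.45 towards its -x), 0.45 = along the rig's -y, 0.75 = hard end stop. Pushing the tab towards the rig's +x raises it. The spring takes about 4 N at the tab at 0 and 8 N at 0.75; about 2 N more from 0.21 while the pawl rides up the tooth (top at 0.36); the pawl has dropped behind the tooth (click) at about 0.48. It springs back to 0 when let go
- pawl (a joint): pawl slider travel, m: 0 dropped, about 0.003 on the top of the tooth
- coil_tester: bystander: box 66 x 90 x 73 mm with a knob and a small switch, fixed; origin under its centre
- bearing: bystander, loose: ball bearing 52 mm across, 15 mm high
- tape_roll: bystander, loose: black tape roll 66 mm across, 19 mm high
- gear: bystander, loose: toothed gear 56 mm across, 28 mm high

How it is judged:
On the way, in this order (a step that is already met when the one before it is completed fails the run):
1. the isolator lever is over at OFF (value of joint isolator_lever above 0.95 rad), for 0.2 s.
2. the tensioner arm is pushed past the click by the fingers (value of joint tensioner_arm above 0.48 rad and contact force between the fingers and tensioner_arm above 2 N), for 0.2 s.
At the end, for the whole second after the job is handed in: The isolator lever is at OFF (joint above 0.95 rad); the tensioner arm is past the click (joint above 0.48 rad, pawl dropped to under 1 mm) and the fingers press on it with more than 2 N, through the last second (all of step 2 and value of joint isolator_lever above 0.95 rad and value of joint pawl below 0.001 m); the arm keeps its last pose, push and grip.
It fails at once if a loose bystander was moved more than 3 cm (distance of any of bearing, tape_roll, gear from where it was at the start of the episode above 0.03 m).
It also fails if it takes over 42 s, if anything falls off the work surface, if the arm or the gripper's body presses on something with over 40 N, if the wrist force passes 120 N, or if a joint passes its speed limit or range.

ROBOT

A 6-joint arm with a two-finger parallel gripper is mounted at the origin on a cart in front of the work surface, level with it; the furniture and walls round the work are solid. World frame = base frame: x ahead of the robot, y to its left, z up, the work surface at z = 0. Lengths are in m, angles in rad, forces in N, time in s.
With the tool pointing down it reaches from about 0.275 to 0.725 m from the base axis. Payload 15.9 kg.
Tool frame: the origin (TCP) lies between the finger pads; the fingertips stand 17 mm ahead of it and the grasp point (between the pads) lies 2 mm behind it; z points along the fingers, x is the direction in which the jaws open and shut, and the axes are right-handed (so a half turn about z gives the same grasp; the last joint's range is limited). The gripper opens to 85 mm and grips with 20 to 120 N. Pads are 22 mm wide; open, the fingers measure 114 mm over their backs; the gripper's body (76 mm by 85 mm) begins 54 mm behind the grasp point. The pads swing forward as they close: fully open they stand 13 mm farther back than shut.
Start: joints at [1.163, 0.213, -0.034, 1.323, 0, 1.571], TCP at [0.198, 0.459, 0.248] pointing down, gripper open.
Joint ranges: [-2.98, 2.98], [-0.74, 1.72], [-1.14, 1.35], [-2.1, 2.04], [-1.57, 1.44], [-3.14, 3.14]. Speed limits (rad/s): [1.89, 1.89, 2.39, 2.57, 3.14, 3.14].

INTERFACE

Orientations are given as a rotation vector (axis times angle).
In Python, from bench import telemetry, grab_frame, manip gives the robot as it stands. The module is installed in compiled form; this text tells all that it offers.
- The arm moves only by the tool play_rows, never from a script. Its argument "motion" is text: rows parted by semicolons, each of 6 numbers parted by spaces: the shift along the tool's x, y, z in cm, then the turn, a rotation vector about the tool's x, y, z in rad. A call has 1 to 8 rows; each row shifts and turns the commanded pose from where the row before left it, along the tool's axes as they then stand; what a row does not reach is not made up. A row lasts 1/12 s, in which the tool goes at most 41.7 mm and 7.16 degrees, less where a joint would pass 70% of its speed; a pose out of reach is approached as far as the arm can. A call is refused whole if a number of a shift passes 4.17 or a number of a turn 0.125, either way. A call with a gripper value outside its range is refused whole. "claw" is the closure, from 0 (fully open) to 1 (shut), set as the call begins (left out, the last holds). The fingers move at their own pace and stop on an object; "grip_force" is the grip in N (left out, the last holds). Time passes only in rows, so rows that do not move let the fingers close. It gives the time, the measured TCP pose, the force and the opening at its end, in the units of the state.
- telemetry.get_state(): the state, without advancing time (a new reading comes with each control period).
- grab_frame(name): name is "scene" or "top"; returns a dict with "frame" (400x640x3 uint8, blue, green, red), "camera_matrix" (3x3 intrinsics, pixels), "dist" ([k1, k2, p1, p2, k3] as OpenCV has them; the pictures are not rectified), "world_to_cam" (4x4, takes a point from world to camera coordinates). Camera axes: x right, y up, looking along -z (the intrinsics and any distortion apply to the point x, -y, -z); pixel columns grow to the right and rows downward; lengths in m; the calibration is good to about 2 mm. A picture is of the moment at which its call begins. There is no depth.
- manip.close_job(): hands the job in, once; it reports no verdict.
The state is a dict: "time": time; "joint_positions": joint angles; "joint_vel": joint speeds; "tau": joint torques, N m; "eef_pos": TCP position; "ee_rot": TCP orientation; "force": force on the tool from outside, world axes, zero at the start; "ft_torque": the same for the moment, N m; "finger_gap": finger opening in m.
Only numpy, scipy, OpenCV 4.12 (cv2) and the standard library are available. Lean on these libraries where they do the work, as an engineer would, in place of code of your own. Each camera call takes 0.05 s, during which the arm holds its last target.

## Working session

There is one attempt and no reset: what is moved stays moved. The work goes in short steps, Python scripts to look and compute and a tool call to move; the robot and the scene stay as the last step left them, time stands still between calls to the robot, and variables do not carry over. Pictures are saved under pics/ and viewed, and the job is handed in when it is done.

Besides the shell and the picture viewer there is one more tool, called after "Emit:" as name(argument=value, ...) on one line, values as JSON. play_rows: Moves the arm, as the interface text tells. Its arguments: {"type":"object","properties":{"motion":{"type":"string"},"claw":{"type":"number"},"grip_force":{"type":"number"}},"required":["motion"]}

```bash
mkdir -p pics; cat > h.py <<'E'
import numpy as np,cv2,json
from bench import telemetry,grab_frame,manip
def snap(n,f):
    d=grab_frame(n); cv2.imwrite(f'pics/{f}.png',d['frame']); np.savez(f'{f}.npz',K=d['camera_matrix'],D=d['dist'],T=d['world_to_cam'],F=d['frame']); return d
def ray(f,uv):
    d=np.load(f'{f}.npz'); p=cv2.undistortPoints(np.array([[uv]],float),np.array(d['K'],float),np.array(d['D'],float))[0,0]
    T=d['T'];R=T[:3,:3];c=-R.T@T[:3,3]; v=R.T@np.array([p[0],-p[1],-1.]); return c,v/np.linalg.norm(v)
def tri(a,ua,b,ub):
    c,v=ray(a,ua);e,w=ray(b,ub)
    s=np.linalg.lstsq(np.c_[v,-w],e-c,rcond=None)[0]
    p,q=c+s[0]*v,e+s[1]*w; return (p+q)/2,np.linalg.norm(p-q)
def atz(f,uv,z):
    c,v=ray(f,uv); return c+v*(z-c[2])/v[2]
def proj(f,P):
    d=np.load(f'{f}.npz');T=d['T'];p=(T[:3,:3]@np.atleast_2d(P).T).T+T[:3,3]
    p=p*[1,-1,-1]
    return cv2.projectPoints(p,np.zeros(3),np.zeros(3),np.array(d['K'],float),np.array(d['D'],float))[0][:,0]
def crop(f,x0,y0,x1,y1,s,o):
    im=np.load(f'{f}.npz')['F'][y0:y1,x0:x1]; cv2.imwrite(f'pics/{o}.png',cv2.resize(im,None,fx=s,fy=s,interpolation=cv2.INTER_CUBIC))
E
python3 -c "
from h import *
snap('scene','s0');snap('top','t0');print(telemetry.get_state())
for f in('s0','t0'):
  print(ray(f,(320,200)))"
```

```text
{'time': 0.1, 'joint_positions': array([ 1.16301492e+00,  2.13331389e-01, -3.49562743e-02,  1.32348043e+00,
       -2.96297420e-06,  1.57078456e+00]), 'joint_vel': array([-0.00127832, -0.00221816,  0.00027726,  0.00060705,  0.00033684,
       -0.00100136]), 'tau': array([-1.47114821e-03, -6.87250328e+01,  4.87807739e+01,  1.23547550e-02,
        8.50963033e-05, -4.28353485e-05]), 'eef_pos': array([0.19818228, 0.45875725, 0.24786932]), 'ee_rot': array([ 2.62476811e+00,  1.72534811e+00, -1.27278364e-03]), 'force': array([ 0.20179165, -0.69338037,  0.41947104]), 'ft_torque': array([-2.16056851e-02,  5.49965242e-03,  3.26448411e-05]), 'finger_gap': 0.08509396566481625}
(array([ 0.01119443, -0.83190294,  1.02400136]), array([ 0.35995786,  0.52958711, -0.76809364]))
(array([ 0.41413923, -0.18465985,  0.95054135]), array([ 0.0598792, -0.0148276, -0.9980955]))
```

View pics/s0.png

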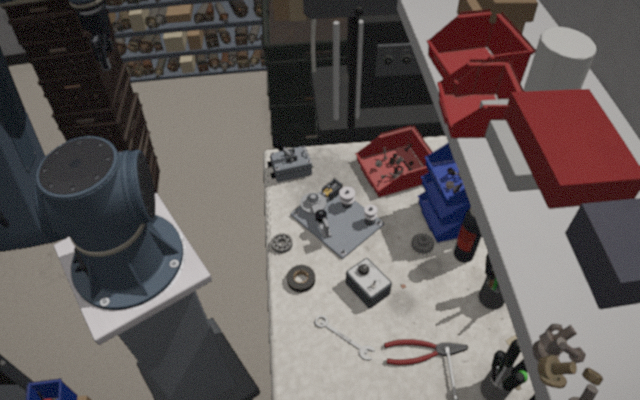

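View pics/t0.png

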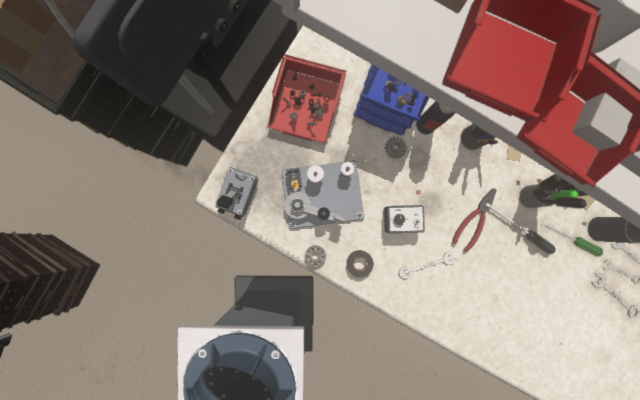

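```bash
python3 -c "
from h import *
crop('s0',255,130,415,250,5,'s0c');crop('t0',190,130,390,280,4,'t0c')
for z in (0,):
  for uv in [(234,190),(322,195),(404,219)]: print(atz('t0',uv,z))"
```

```text
[4.94934977e-01 1.92498916e-02 1.11022302e-16]
[ 0.48387014 -0.20375959  0.        ]
[ 0.42433081 -0.41246787  0.        ]
```

View pics/s0c.png

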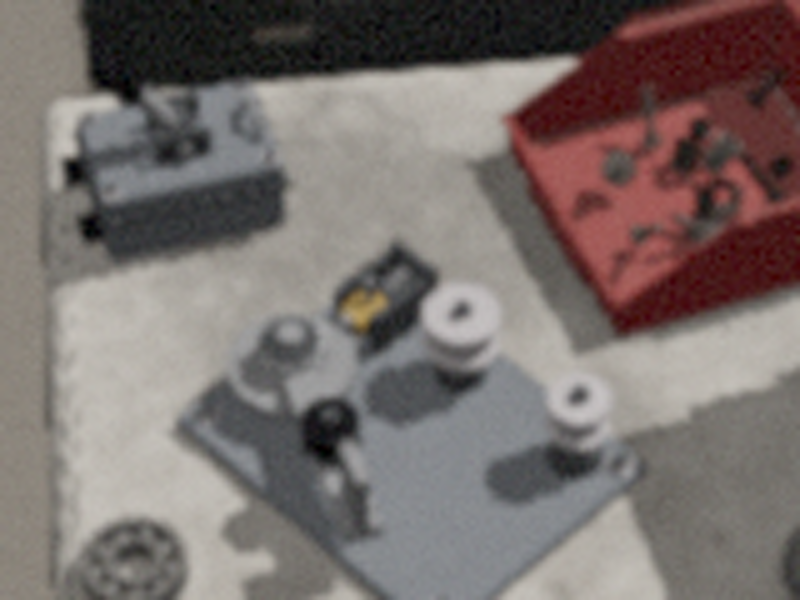

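View pics/t0c.png

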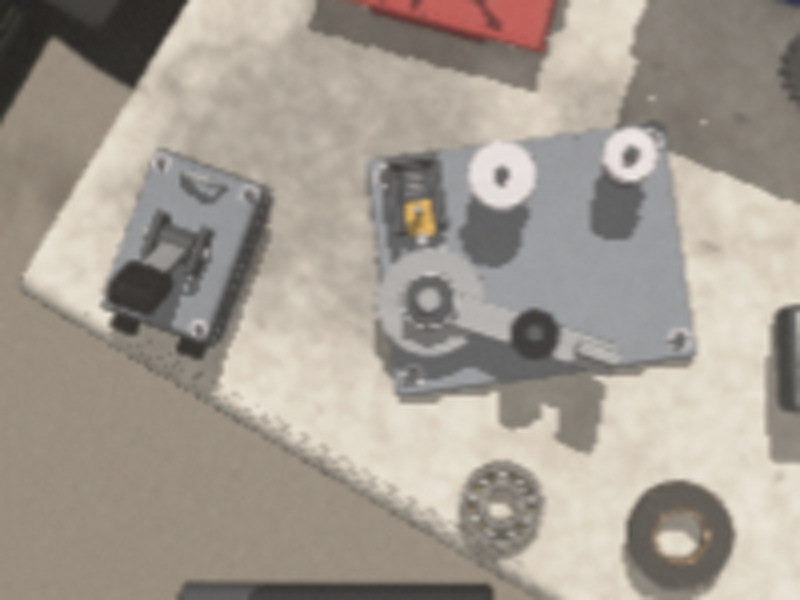

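```bash
cat > fit.py <<'E'
from h import *
from scipy.optimize import least_squares
tc=lambda u,v:(190+u/4-.4,130+v/4-.4); sc=lambda u,v:(255+u/5-.4,130+v/5-.4)
def fit(obs,z,g):
    def P(q):
        c,s=np.cos(q[2]),np.sin(q[2]); return lambda l:[q[0]+c*l[0]-s*l[1],q[1]+s*l[0]+c*l[1],q[3]]
    def r(q):
        f=P(q); return np.concatenate([proj(v,f(l))[0]-uv for v,l,uv in obs])
    s=least_squares(r,list(g)+[z]); print(s.x.round(4),'resid',np.abs(s.fun).round(1)); 
    return s.x
iso=fit([('t0',(.05,.035),tc(160,150)),('t0',(.05,-.035),tc(268,188)),('t0',(-.05,-.035),tc(212,343)),('t0',(-.05,.035),tc(105,305)),
('s0',(-.05,.035),sc(85,118)),('s0',(-.05,-.035),sc(100,205)),('s0',(.05,-.035),sc(280,175)),('s0',(.05,.035),sc(254,84))],.05,(.49,.02,0))
rig=fit([('t0',(.075,.095),tc(372,158)),('t0',(.075,-.095),tc(662,122)),('t0',(-.075,-.095),tc(692,354)),('t0',(-.075,.095),tc(400,390)),
('s0',(-.075,.095),sc(182,422)),('s0',(.075,-.095),sc(642,462))],.01,(.48,-.2,0))
print('grip tri',tri('t0',tc(138,287),'s0',sc(125,85)))
print('tabtop tri',tri('t0',tc(600,348),'s0',sc(345,460)))
print('pivot tri',tri('t0',tc(430,298),'s0',sc(290,330)))
def loc(q,l,z): 
    c,s=np.cos(q[2]),np.sin(q[2]); return np.array([q[0]+c*l[0]-s*l[1],q[1]+s*l[0]+c*l[1],z])
print('pivot',loc(rig,(-.02,.065),.06))
for a in(0,.2,.48,.6,.75):
    b=-np.pi/2-.45+a; print('tab',a,loc(rig,(-.02+.105*np.cos(b),.065+.105*np.sin(b)),.06), 'heading of push',rig[2]-.45+a)
for a in(0,.55,1.1):
    print('grip',a,loc(iso,(.058*np.sin(a-.55),0),.058+.058*np.cos(a-.55)))
E
python3 fit.py
python3 -c "
from h import *
from fit import *" >/dev/null; cat > ov.py <<'E'
import io,contextlib
with contextlib.redirect_stdout(io.StringIO()):
    from fit import *
for f,(x0,y0,x1,y1),s in(('t0',(190,130,390,280),4),('s0',(255,130,415,250),5)):
    im=cv2.resize(np.load(f+'.npz')['F'][y0:y1,x0:x1],None,fx=s,fy=s,interpolation=cv2.INTER_CUBIC)
    def dot(p,c): 
        u=(proj(f,p)[0]-[x0,y0]+.5)*s; cv2.circle(im,tuple(int(v) for v in u),4,c,-1)
    for l in((.05,.035),(.05,-.035),(-.05,.035),(-.05,-.035)):dot(loc(iso,l,.05),(0,0,255));dot(loc(iso,l,0),(0,0,120))
    for l in((.075,.095),(.075,-.095),(-.075,.095),(-.075,-.095)):dot(loc(rig,l,.01),(0,0,255))
    dot(loc(rig,(-.02,.065),.06),(0,255,0))
    b=-np.pi/2-.45
    for z in(.032,.06,.08): dot(loc(rig,(-.02+.105*np.cos(b),.065+.105*np.sin(b)),z),(0,255,255))
    dot(loc(iso,(.058*np.sin(-.55),0),.058+.058*np.cos(.55)),(0,255,0));dot(loc(iso,(.041,0),.065),(255,255,0))
    cv2.imwrite(f'pics/ov_{f}.png',im)
E
python3 ov.py
```

```text
[ 0.4881  0.0038 -0.3513  0.0491] resid [0.6 0.4 0.5 0.2 0.6 0.4 0.8 0.4 2.  0.3 0.4 1.1 1.5 0.7 0.2 0.3]
[ 0.4877 -0.2042  0.1373  0.005 ] resid [1.5 0.2 0.3 0.8 1.  0.1 1.1 0.8 1.4 0.4 1.9 1.7]
grip tri (array([0.46336549, 0.01888635, 0.09629139]), np.float64(0.006392674636670675))
tabtop tri (array([ 0.42527643, -0.24126957,  0.08066738]), np.float64(0.006968962272761293))
pivot tri (array([ 0.4574144 , -0.14364143,  0.05813403]), np.float64(0.00032920080305043895))
pivot [ 0.45896566 -0.14253839  0.06      ]
tab 0 [ 0.42666659 -0.2424472   0.06      ] heading of push -0.3126803995536845
tab 0.2 [ 0.44715924 -0.24687251  0.06      ] heading of push -0.11268039955368447
tab 0.48 [ 0.47645235 -0.24607203  0.06      ] heading of push 0.1673196004463155
tab 0.6 [ 0.48872084 -0.24323411  0.06      ] heading of push 0.2873196004463155
tab 0.75 [ 0.5034345  -0.23765685  0.06      ] heading of push 0.4373196004463155
grip 0 [0.45963529 0.01418363 0.10744642]
grip 0.55 [0.4880993  0.00375046 0.116     ]
grip 1.1 [ 0.51656332 -0.00668272  0.10744642]
```

View pics/ov_t0.png

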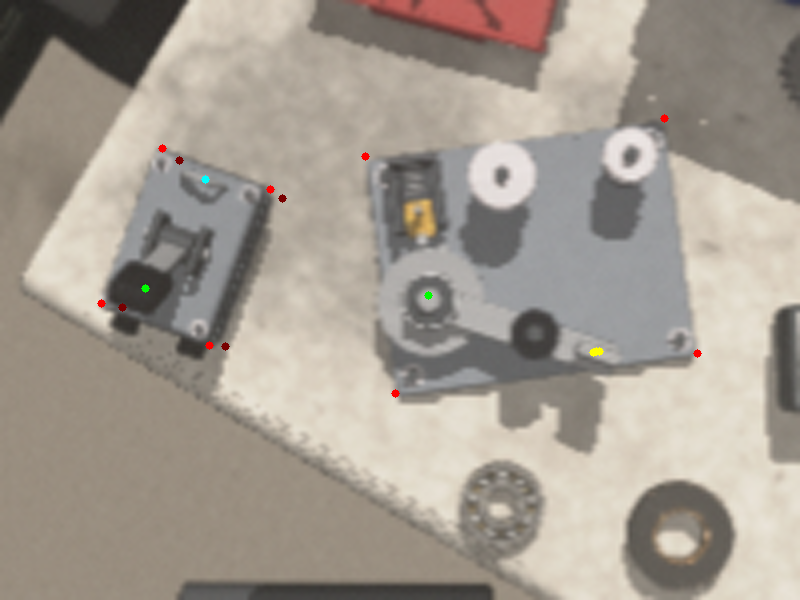

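View pics/ov_s0.png

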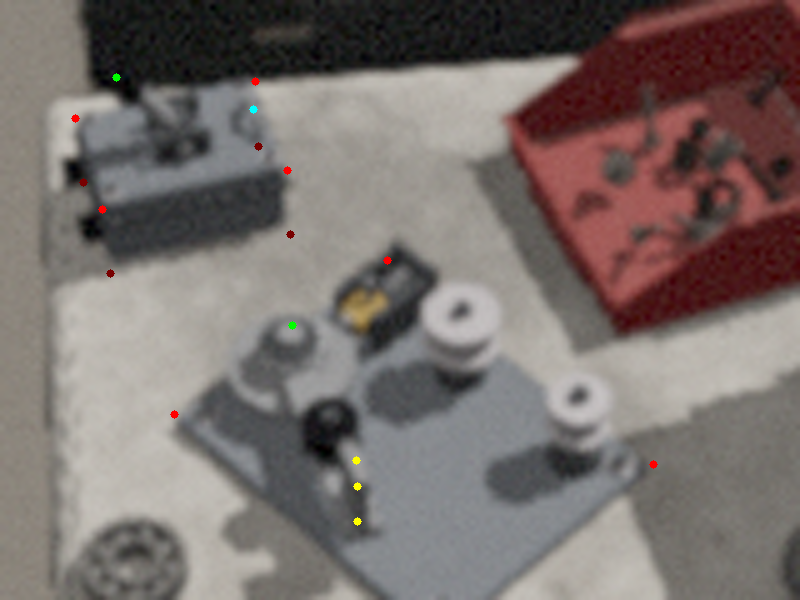

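Emit:
play_rows(motion="0 0 0 0 0 -0.057; -2 2.2 0 0 0 0; -2 2.2 0 0 0 0; -2 2.2 0 0 0 0; -2 2.2 0 0 0 0; -2 2.2 0 0 0 0; -2 2.2 0 0 0 0; -2 2.2 0 0 0 0", claw=1, grip_force=40)

```text
time: 0.77
eef_pos: [0.295, 0.2732, 0.2481]
ee_rot: [2.575, 1.8, -0.0]
force: [1.5, 0.3, 0.1]
finger_gap: -0.0001
```

Emit:
play_rows(motion="-2 2 0 0 0 0; -2 2 0 0 0 0; -2 2 0 0 0 0; -2 2 0 0 0 0; -2 2 0 0 0 0; -2 2 0 0 0 0; -2 2 0 0 0 0; 0 0 0 0 0 0")

```text
time: 1.43
eef_pos: [0.3793, 0.0917, 0.2481]
ee_rot: [2.577, 1.795, -0.001]
force: [0.9, 1.0, 0.2]
finger_gap: 0.0002
```

Emit:
play_rows(motion="-1.5 1.9 0 0 0 0; -1.5 1.9 0 0 0 0; -1.5 1.8 0 0 0 0; 0 0 3.2 0 0 0; 0 0 3.2 0 0 0; 0 0 3.2 0 0 0; 0 0 3.2 0 0 0; 0 0 0 0 0 0")

```text
time: 2.1
eef_pos: [0.4118, 0.0335, 0.1156]
ee_rot: [-2.572, -1.797, 0.01]
force: [-1.1, 0.1, -0.4]
finger_gap: 0.0003
```

```bash
python3 -c "
from h import *
snap('scene','s1');snap('top','t1');s=telemetry.get_state();print(s['eef_pos'],s['ee_rot'],s['force'])
crop('s1',235,90,395,210,5,'s1c');crop('t1',170,110,370,260,4,'t1c')"
```

```text
[0.41464316 0.03368255 0.1205717 ] [-2.57397705 -1.79937676  0.0025909 ] [0.12571442 0.21771894 0.01715212]
```

View pics/s1c.png

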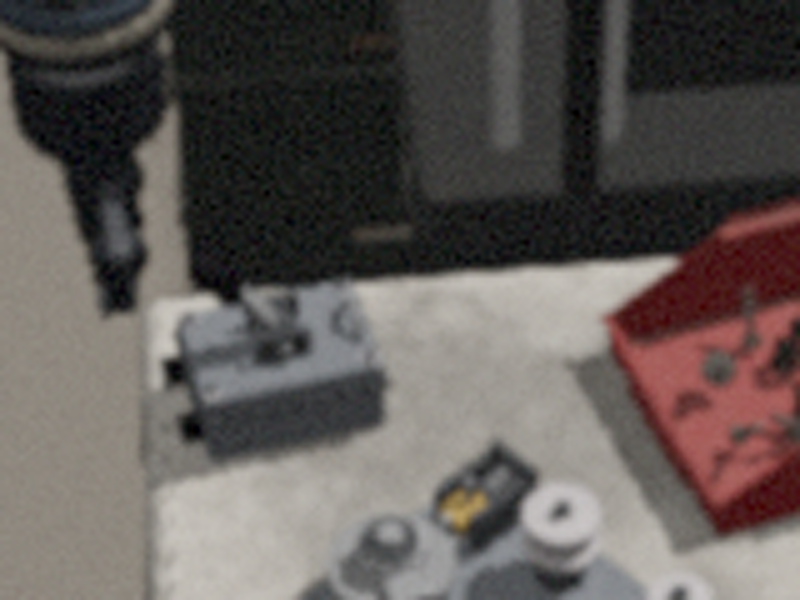

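View pics/t1c.png

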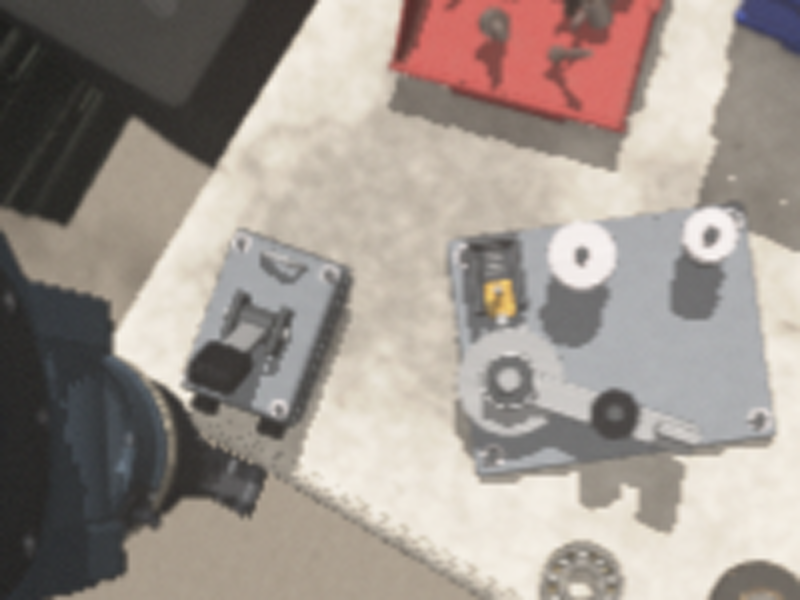

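```bash
python3 -c "
from h import *
for z in (.1036,.12): 
  p=np.array([.4146,.0337,z]);print((proj('t1',p)-[170,110]+.5)*4,(proj('s1',p)-[235,90]+.5)*5)
print(tri('t1',(170+250/4,110+497/4),'s1',(235+118/5,90+308/5)))
a=np.load('t0.npz');b=np.load('t1.npz');print(np.abs(a['T']-b['T']).max())
print(proj('t1',[.46,.014,.107]))
"
```

```text
[[190.58423067 448.39496598]] [[122.80757683 298.66859157]]
[[182.98513055 448.3062802 ]] [[119.38725586 275.66659337]]
(array([ 0.38940442, -0.01178155,  0.1463645 ]), np.float64(0.003397902501722612))
0.0
[[225.9137649  201.41771972]]
```

```bash
python3 -c "
from h import *
crop('t1',170,180,250,240,10,'t1d');crop('s1',230,80,310,160,8,'s1d')"
```

```text
(no output)
```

View pics/t1d.png

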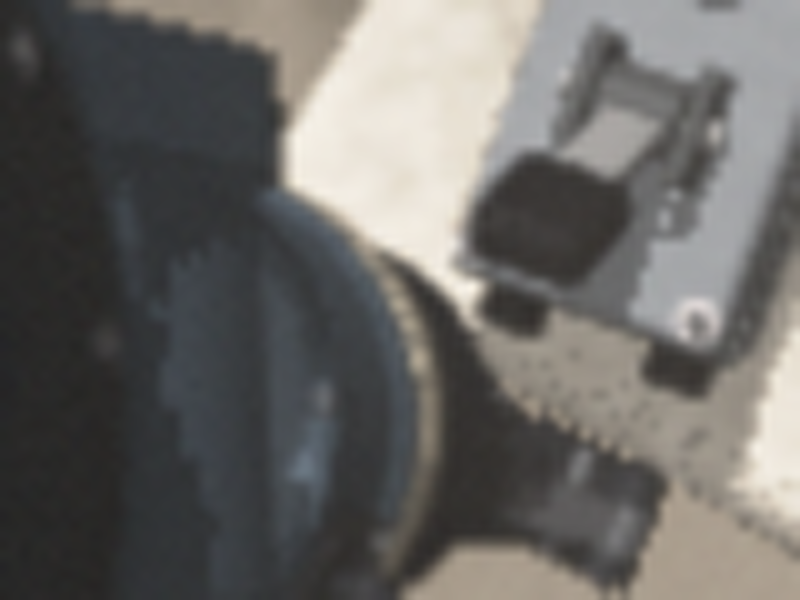

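View pics/s1d.png

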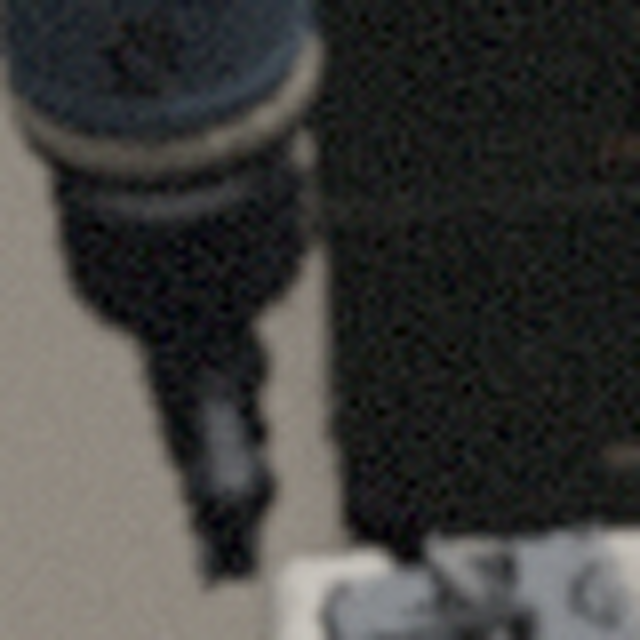

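View pics/t1.png

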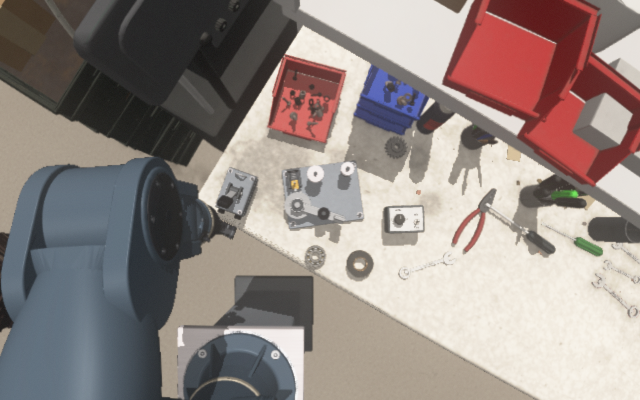

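```bash
python3 -c "
from h import *
s=telemetry.get_state();print(s['joint_positions'])
for p in ([0,0,0],[0,0,.1],[.4146,.0337,.1036],[.4146,.0337,.2],[.4146,.0337,.3]): print(p,proj('t1',p),proj('s1',p))
"
```

```text
[ 8.10129492e-02  1.13713652e-01 -4.87082737e-01  9.71945190e-01
  5.80789987e-05  4.31613141e-01]
[0, 0, 0] [[239.50117106 387.09509624]] [[126.82667641 259.30742371]]
[0, 0, 0.1] [[230.95532061 405.87261297]] [[113.49731549 235.31772898]]
[0.4146, 0.0337, 0.1036] [[217.14605767 221.59874149]] [[259.06151537 149.23371831]]
[0.4146, 0.0337, 0.2] [[204.81051581 221.45255894]] [[254.87606697 120.9283441 ]]
[0.4146, 0.0337, 0.3] [[188.24162455 221.24781468]] [[250.08794425  88.0606717 ]]
```

Emit:
play_rows(motion="0 1.5 0 0 0 0; 0 1.2 0 0 0 0; 0 1.2 0 0 0 0; 0 1.2 0 0 0 0; 0 1 0 0 0 0; 0 1 0 0 0 0; 0 0 0 0 0 0")

```text
time: 2.78
eef_pos: [0.4841, 0.0087, 0.1215]
ee_rot: [2.574, 1.798, 0.003]
force: [0.0, 0.1, -0.2]
finger_gap: 0.0001
```

Emit:
play_rows(motion="0 0.6 0 0 0 0; 0 0.6 0 0 0 0; 0 0.5 0 0 0 0; 0 0.4 0 0 0 0; 0 0 0 0 0 0; 0 0 0 0 0 0")

```text
time: 3.28
eef_pos: [0.4991, 0.0028, 0.1199]
ee_rot: [-2.57, -1.798, 0.005]
force: [-19.6, 8.8, 16.1]
finger_gap: -0.0002
```

```bash
python3 -c "
from h import *
snap('scene','s2');snap('top','t2');s=telemetry.get_state();print(s['eef_pos'],s['ee_rot'],s['force'])
crop('s2',235,90,395,210,5,'s2c')"
```

```text
[0.49909082 0.00284021 0.11996998] [-2.57052901 -1.79799487  0.00455612] [-19.5461638    8.31782372  14.86008787]
```

View pics/s2c.png

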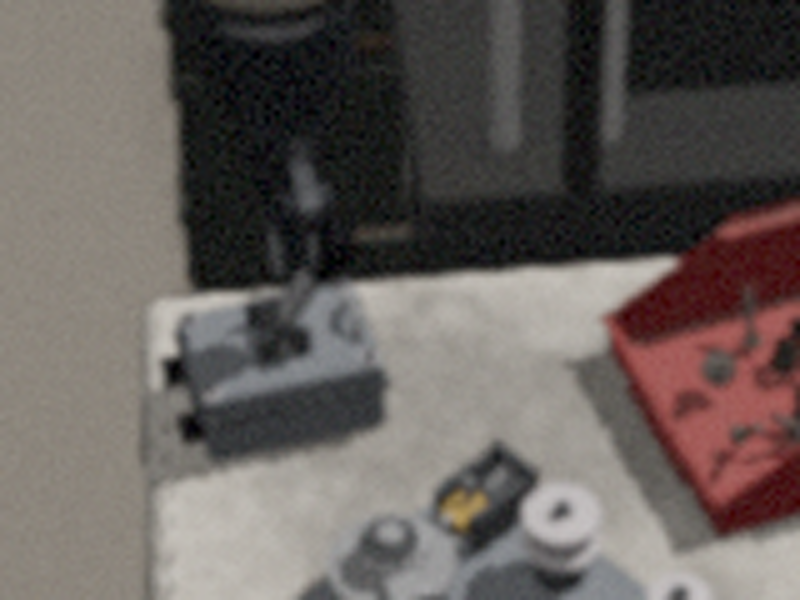

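Emit:
play_rows(motion="0 -0.5 0 0 0 0; 0 -1.5 0 0 0 0; 0 -2 0 0 0 0; 0 0 -2 0 0 0; 0 0 -2.5 0 0 0; 0 0 -2.5 0 0 0; -3 -1 0 0 0 0; -3 -1 0 0 0 0")

```text
time: 4.05
eef_pos: [0.4256, -0.0339, 0.1916]
ee_rot: [2.571, 1.802, 0.003]
force: [0.6, -1.4, -0.3]
finger_gap: -0.0004
```

Emit:
play_rows(motion="-3 -1.5 0 0 0 0; -3 -1.5 0 0 0 0; -3 -1.5 0 0 0 0; -3 0 0 0 0 -0.1; 0 0 0 0 0 -0.1; 0 0 0 0 0 -0.1; 0 0 0 0 0 -0.1; 0 0 0 0 0 -0.1")

```text
time: 4.72
eef_pos: [0.3412, -0.1314, 0.1905]
ee_rot: [2.044, 2.385, 0.0]
force: [0.1, 0.5, -0.3]
finger_gap: -0.0001
```

```bash
python3 -c "
from h import *
snap('scene','s3');snap('top','t3');s=telemetry.get_state();print(s['time'],s['eef_pos'],s['ee_rot'],s['force'])
crop('s3',235,90,395,210,5,'s3c');crop('t3',190,130,390,280,4,'t3c')"
```

```text
4.8167 [ 0.34126581 -0.1312053   0.19043386] [2.04735160e+00 2.38260498e+00 1.46685598e-05] [-0.53200215 -0.10660699  0.31702948]
```

View pics/s3c.png

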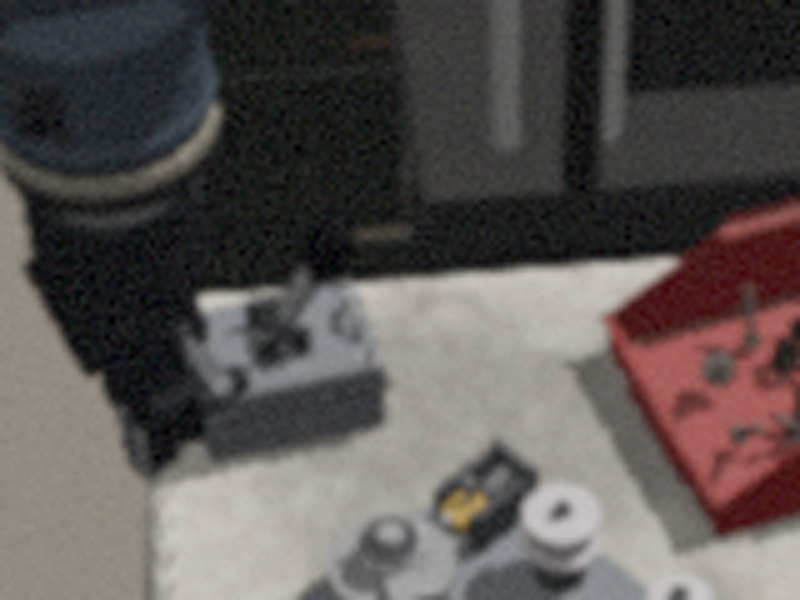

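View pics/t3c.png

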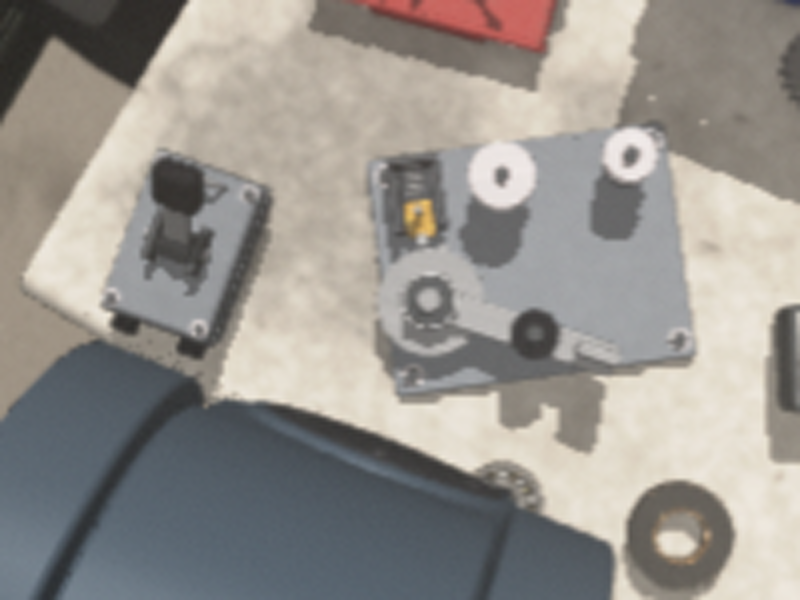

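Emit:
play_rows(motion="-3 0.6 0 0 0 0; -3 0.7 0 0 0 0; -3 0.7 0 0 0 0; -3.1 0.6 0 0 0 0; 0 0 3 0 0 0; 0 0 3 0 0 0; 0 0 3 0 0 0; 0 0 0 0 0 0")

```text
time: 5.48
eef_pos: [0.3824, -0.2454, 0.0959]
ee_rot: [-2.05, -2.372, 0.002]
force: [-1.8, 0.2, -1.0]
finger_gap: -0.0001
```

```bash
python3 -c "
from h import *
snap('scene','s4');snap('top','t4');s=telemetry.get_state();print(s['time'],s['eef_pos'],s['ee_rot'],s['force'])
crop('s4',255,130,415,250,5,'s4c');crop('t4',190,130,390,280,4,'t4c')"
```

```text
5.5833 [ 0.38452872 -0.24655174  0.10056181] [-2.05119034e+00 -2.37730461e+00  3.67878090e-04] [-0.90191842 -0.22618518  1.66424987]
```

View pics/s4c.png

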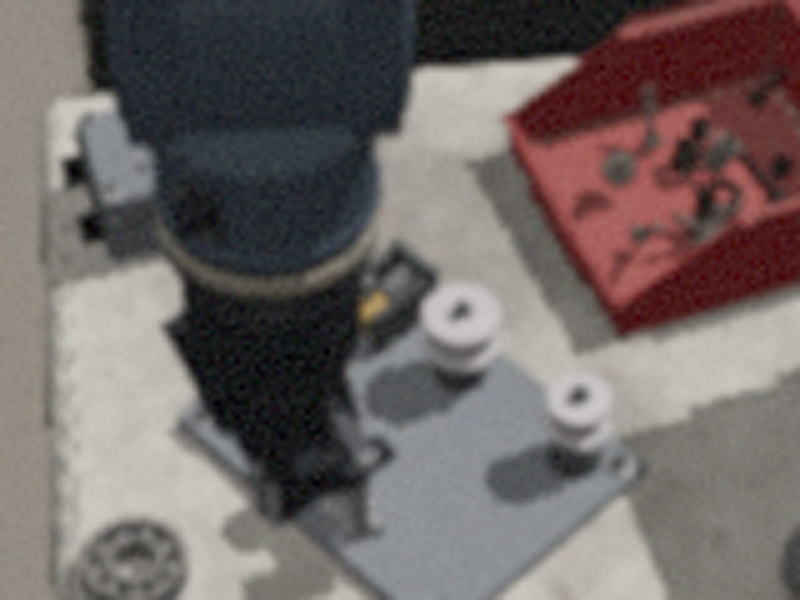

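View pics/t4c.png

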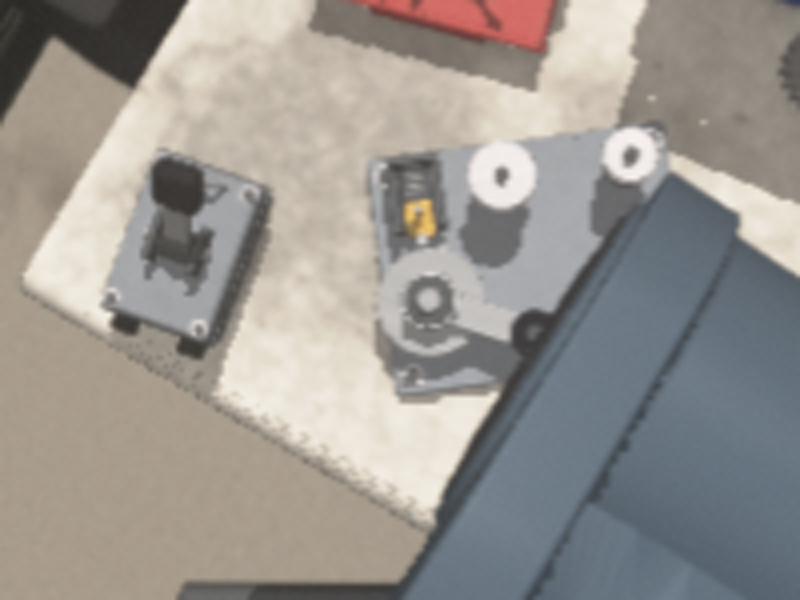

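Emit:
play_rows(motion="0 0 1.4 0 0 0; 0 0 1.4 0 0 0; 0 0 0 0 0 0; 0 0 0 0 0 0; -0.15 1 0 0 0 0; -0.15 1 0 0 0 0; -0.15 1 0 0 0 0; 0 0 0 0 0 0")

```text
time: 6.25
eef_pos: [0.4174, -0.2472, 0.0729]
ee_rot: [2.048, 2.38, -0.0]
force: [-4.4, 0.2, 3.5]
finger_gap: 0.0004
```

Emit:
play_rows(motion="-0.15 1 0 0 0 0; -0.15 1 0 0 0 0; 0 0 0 0 0 0; 0 0 0 0 0 0")

```text
time: 6.58
eef_pos: [0.4354, -0.2469, 0.0722]
ee_rot: [-2.049, -2.38, 0.002]
force: [-6.3, -2.9, 2.8]
finger_gap: 0.0002
```

Emit:
play_rows(motion="-0.12 0.8 0 0 0 0; -0.12 0.8 0 0 0 0; -0.12 0.8 0 0 0 0; -0.12 0.8 0 0 0 0; -0.12 0.7 0 0 0 0; 0 0 0 0 0 0; 0 0 0 0 0 0; 0 0 0 0 0 0")

```text
time: 7.25
eef_pos: [0.4742, -0.2466, 0.0719]
ee_rot: [-2.048, -2.379, 0.002]
force: [-7.7, -0.1, 0.6]
finger_gap: -0.0001
```

```bash
python3 -c "
from h import *
snap('scene','s5');snap('top','t5');s=telemetry.get_state();print(s['time'],s['eef_pos'],s['ee_rot'],s['force'])
crop('s5',255,130,415,250,5,'s5c');crop('t5',190,130,390,280,4,'t5c')"
```

```text
7.35 [ 0.474034   -0.2465912   0.07194619] [-2.04822596e+00 -2.37920823e+00  1.64659869e-03] [-7.67775594  0.06820699  2.1835987 ]
```

View pics/s5c.png

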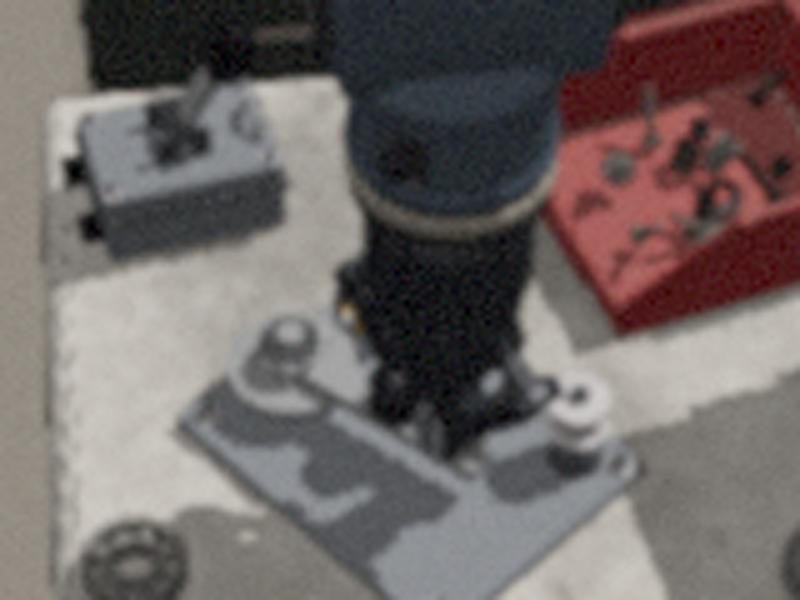

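View pics/t5c.png

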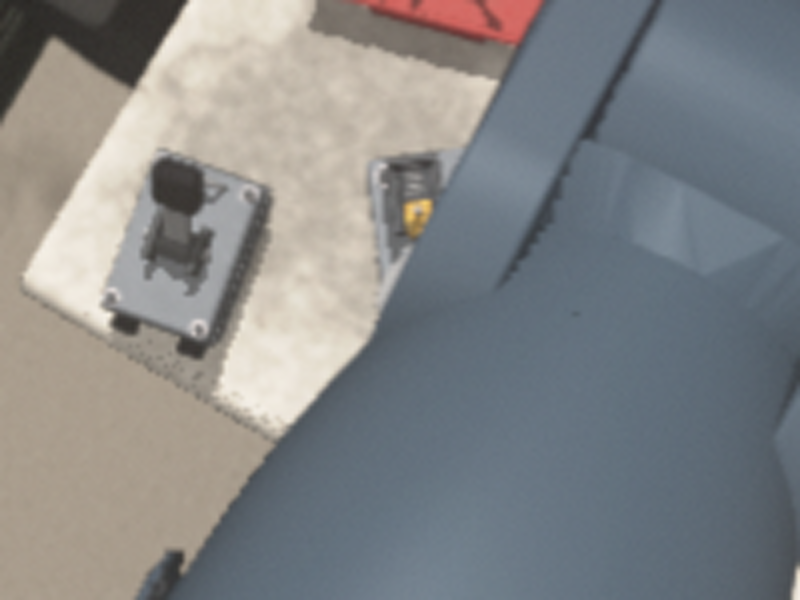

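```bash
cat > a.py <<'E'
import io,contextlib
with contextlib.redirect_stdout(io.StringIO()):
    from fit import *
for a in (.4,.48,.55,.6,.65,.7,.75):
    b=-np.pi/2-.45+a
    r=[]
    for w in(-.01,.01):
        p=loc(rig,(-.02+.118*np.cos(b)-w*np.sin(b),.065+.118*np.sin(b)+w*np.cos(b)),.042)
        r.append(((proj('s5',p)[0]-[255,130]+.5)*5).round())
    print(a,*r)
crop('s5',315,190,375,235,12,'s5d')
E
python3 a.py
```

```text
0.4 [436. 502.] [467. 480.]
0.48 [451. 492.] [480. 468.]
0.55 [464. 483.] [490. 457.]
0.6 [472. 475.] [496. 449.]
0.65 [480. 468.] [502. 441.]
0.7 [487. 460.] [508. 432.]
0.75 [494. 452.] [513. 424.]
```

View pics/s5d.png

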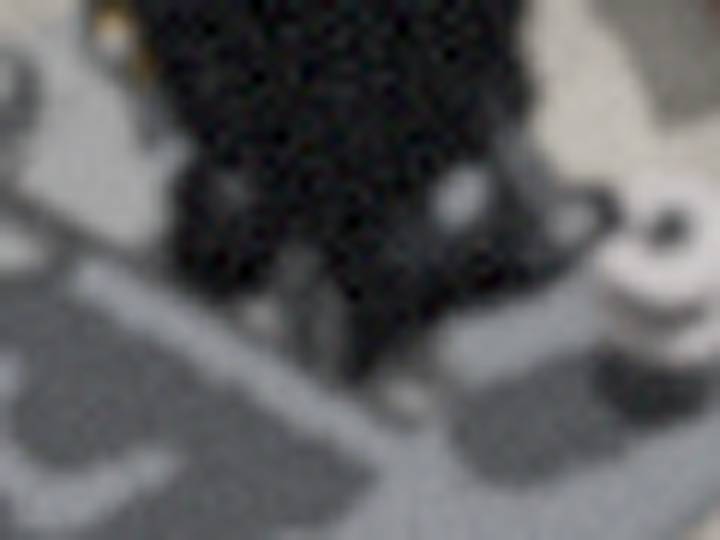

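Emit:
play_rows(motion="-0.05 0.3 0 0 0 0; 0 0 0 0 0 0; 0 0 0 0 0 0; 0 0 0 0 0 0; 0 0 0 0 0 0; 0 0 0 0 0 0")

```text
time: 7.85
eef_pos: [0.4769, -0.2464, 0.0719]
ee_rot: [-2.048, -2.379, 0.001]
force: [-8.9, 1.9, 1.6]
finger_gap: -0.0
```

```bash
python3 -c "
from h import *
s=telemetry.get_state();print(s['time'],s['eef_pos'],s['force'])
snap('scene','s6');crop('s6',255,130,415,250,5,'s6c')"
```

```text
7.85 [ 0.47693599 -0.24641787  0.07191221] [-8.93546422  1.92548424  1.59586494]
```

View pics/s6c.png

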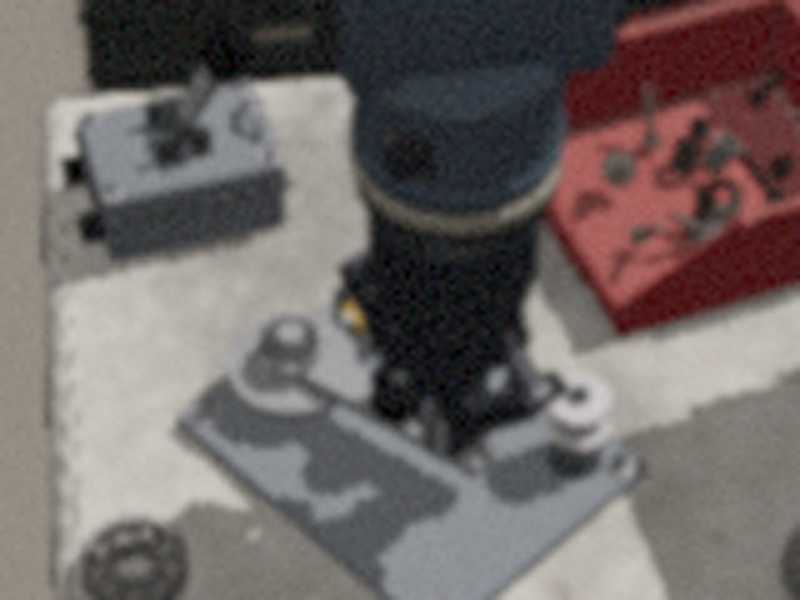

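The lever is at OFF and leans towards the eye. The arm's bar end has moved further back, to about (478,468) in the crop, which is about 0.63 rad. The push is steady at about 9 N and the bearing has not moved. I'm handing the job in.

```bash
python3 -c "
from bench import manip,telemetry
print(manip.close_job()); s=telemetry.get_state();print(s['time'],s['eef_pos'],s['force'])"
```

```text
the job is handed in; nothing more can be done
None
the job is handed in; nothing more can be done
```

I threw the isolator lever over to OFF with the closed fingers. I then pushed the tensioner tab back past the click and handed the job in with the fingers still holding the arm there. No verdict was reported.

**Last checks, at about 7.9 s of the 42 s allowed:**
- **Lever:** the pictures show it leaning to the padlock-eye side. At the end of the throw the fingers were pushing it against its stop with about 26 N.
- **Tensioner arm:** I read about 0.63 rad from the position of the bar's end in the scene picture, against a click at 0.48. The fingers were holding it with about 9 N, close to the 7 to 8 N spring force expected at that angle.
- **Loose things:** the bearing is in its old place in the last scene picture. I steered clear of the tape roll and gear, but did not check either in the final pictures.

**What I could not confirm:**
- **Pawl:** I could not see that it had dropped. I inferred it from the angle and from the push force showing no extra load.
- **Fingertip position:** in one early check the fingertip seemed to be about 7 cm off between the two views. I took the point I had used in the top view to be the gripper's linkage, because the tip was hidden there. The scene view agreed with the reported tip position to within about 1 cm.

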